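# Secure a small oxygen cylinder in its desk cradle by fingertip

### The arm

A 6-joint arm with a two-finger parallel gripper is mounted at the origin on a cart in front of the work surface, level with it; the furniture and walls round the work are solid. World frame = base frame: x ahead of the robot, y to its left, z up, the work surface at z = 0. Lengths are in m, angles in rad, forces in N, time in s.
With the tool pointing down it reaches from about 0.275 to 0.725 m from the base axis. Payload 15.9 kg.
Tool frame: the origin (TCP) lies on the centre line of the jaws, within the pads' length; the fingertips stand 8 mm ahead of it and the grasp point (between the pads) lies 11 mm behind it (tips_ahead is the distance from the TCP to the fingertips, in m); z points along the fingers, y is the line along which they close (so a half turn about z gives the same grasp; the last joint's range is limited). The gripper opens to 85 mm and grips with 20 to 120 N. Pads are 22 mm wide; open, the fingers measure 114 mm over their backs; the gripper's body (76 mm by 85 mm) begins 54 mm behind the grasp point. The pads swing forward as they close: fully open they stand 13 mm farther back than shut.
Start: joints at [1.124, 0.213, -0.034, 1.323, 0, 1.571], TCP at [0.216, 0.451, 0.239] pointing down, gripper open.
Joint ranges: [-2.98, 2.98], [-0.74, 1.72], [-1.14, 1.35], [-2.1, 2.04], [-1.57, 1.44], [-3.14, 3.14]. Speed limits (rad/s): [1.89, 1.89, 2.39, 2.57, 3.14, 3.14].

### API

Orientations are given as a unit quaternion [x, y, z, w].
In Python, from plant import sense, read_camera, camera_params, finish_job, tips_ahead gives the robot as it stands. The module is installed in compiled form; this text tells all that it offers.
- The arm moves only by the tool send_rows, never from a script. Its argument "series" is a list of rows, each an object of numbers: "x", "y", "z": the shift along the tool's x, y, z in m; "spin": the turn about the tool's z in rad. A call has 1 to 12 rows; each row shifts and turns the commanded pose from where the row before left it, along the tool's axes as they then stand; what a row does not reach is not made up. A row lasts 1/8 s, in which the tool goes at most 62.5 mm and 10.7 degrees, less where a joint would pass 70% of its speed; a pose out of reach is approached as far as the arm can. A call with a gripper value outside its range is refused whole. "jaw" is the gripper's target within -1 to 1 (fully open at 1, half-way at 0, shut at -1), set as the call begins (left out, the last holds). The fingers move at their own pace and stop on an object; "grip_force" is the grip in N (left out, the last holds). Time passes only in rows, so rows that do not move let the fingers close. It gives the time, the measured TCP pose, the force, the opening and the grip force at its end, in the units of the state.
- sense(): the state, without advancing time (a new reading comes with each control period).
- read_camera(name): name is "scene" or "top"; returns (picture, depth): 420x560x3 uint8, red, green, blue; 420x560 float32, m along the optical axis (not along the pixel's ray), 0 where there is no reading.
- camera_params(name): a dict with "fx", "fy", "cx", "cy" (pixels), "T" (4x4, takes a point from camera to world coordinates). Camera axes: x right, y up, looking along -z (the intrinsics and any distortion apply to the point x, -y, -z); pixel columns grow to the right and rows downward; lengths in m; the calibration is good to about 2 mm. A picture is of the moment at which its call begins. camera_params takes no time and is no camera call.
- finish_job(): hands the job in; it is judged then, once.
The state is a dict: "t": time; "joints": joint angles; "joint_velocities": joint speeds; "effort": joint torques, N m; "position": TCP position; "tcp_rot": TCP orientation; "contact_force": force on the tool from outside, world axes, zero at the start; "moment": the same for the moment, N m; "width": opening from 0.0 (shut) to 1.0 (fully open); "finger_force": force on a finger pad.
Only numpy, scipy, OpenCV 4.12 (cv2) and the standard library are available. Lean on these libraries where they do the work, as an engineer would, in place of code of your own. Each camera call takes 0.05 s, during which the arm holds its last target. There are 200 camera calls.

### The job

Put the small oxygen cylinder that lies loose on the desk away in its cradle, with the fingertips only and without picking anything up: push it by its side so that it rolls along the desk and up the ramp until it lies in the V, slide it endwise until its foot is hard against the foot plate, then swing the keeper bar by its knob fully across the cylinder's neck. Leave the other things on the desk where they are and take the hand away.

Things in the scene. Friction and masses are not known exactly. Their poses are not given: they have to be found in the camera images.
- oxygen_cylinder: small oxygen cylinder on its side, 0.35-0.7 kg, free to roll. Straight bare grey metal body 64 mm in diameter, 108 mm long; flat foot at one end, white shoulder, brass valve and black handwheel at the other. Origin on the axis, mid-body, 32 mm above the desk at first. x along the axis to the foot (foot face at +54 mm); y, z turn as it rolls (z up at first)
- cylinder_wheel (a point): on the cylinder's axis, centre of the handwheel's end face, at x = -132 mm in the cylinder's frame. From the body to here: rounded shoulder x = -54 to -70, steel neck collar (32 mm diameter) -70 to -90, narrower neck to -98, brass valve (30 mm) -98 to -119, handwheel (34 mm diameter) -119 to -132 mm. Axes as the cylinder's
- cradle: white V cradle, fixed to the desk. Origin on the desk below the V's bottom line; x along the V to the foot plate, y to the ramp side, z up. V walls at 30 degrees to level, bottom line 4 mm up, x = -85 to +54 mm. Behind it a fence 46 mm high at y = -38 to -44 mm. A cylinder fully home has its origin at x = 0, y = 0, z = 41 mm here, its x along the cradle's x, its top 73 mm above the desk
- ramp_lip (a point): middle of the ramp's top edge, at x = -15, y = +24, z = 16 mm in the cradle's frame. The solid ramp, as long as the V, rises at 13 degrees from its foot at y = +92 mm to this rounded lip (y = +26 to +21 mm); beyond the lip the V falls away
- foot_plate (a point): on the foot plate's face towards the V, at x = +54, y = 0, z = 41 mm in the cradle's frame. The plate is 7 mm thick and 62 mm high, from y = -44 to +26 mm; the cylinder's foot rests against it when home. Sliding the cylinder along the V takes 1 to 3.5 N
- keeper (a joint): swing of the keeper bar about its upright steel post (at x = -80, y = -56 mm in the cradle's frame), rad: 0 open (bar along the cradle's -x), 1.57 fully across at its stop (bar along +y). Swings level, clockwise from above, stays where left, under 2 N at the knob. Bar 12 mm wide, 62 to 70 mm above the desk; it crosses the neck only of a cylinder that is home, else it hits the shoulder
- keeper_knob (a point): middle of the black knob on the end of the keeper bar: 14 mm diameter, from 72 to 100 mm above the desk (this point at 86 mm), 74 mm from the pivot. In the cradle's frame it swings on an arc from x = -154, y = -56 mm (open) to x = -80, y = +18 mm (across)
- syringe_1: packed syringe lying on the desk, 36 x 155 x 26 mm; not part of the job. Origin under its middle
- swab_pack_0: flat swab pack, 51 x 51 x 9 mm; not part of the job. Origin under its middle
- swab_pack_1: flat swab pack, 51 x 51 x 9 mm; not part of the job. Origin under its middle
- marker_red: marker pen lying on the desk, 16 x 120 x 17 mm, long along y; not part of the job. Origin under its middle
- thermometer: white stick thermometer, 18 x 140 x 11 mm, long along y; not part of the job. Origin under its middle
- reagent_bottle: brown dropper bottle standing, 36 mm diameter, 67 mm high; not part of the job. Origin under its middle
- sample_cup: lidded sample cup standing, 62 mm diameter, 69 mm high; not part of the job. Origin under its middle

How it is judged:
On the way, in this order (a step that is already met when the one before it is completed fails the run):
1. the cylinder has been rolled, not dragged: it has turned on its axis by at least 70 degrees (angle between oxygen_cylinder's own z axis and vertical above 1.22 rad), for 0.05 s.
2. the cylinder lies in the V (y of oxygen_cylinder in the frame of cradle between -0.006 and 0.006 m and z of oxygen_cylinder in the frame of cradle between 0.036 and 0.046 m and angle between the x axis of oxygen_cylinder and the x axis of cradle, either way round below 0.06 rad), for 0.3 s.
3. the keeper bar is swung across the neck (within 12 degrees of its stop) (value of joint keeper above 1.36 rad), for 0.2 s.
At the end, for the whole second after the job is handed in: The cylinder lies at rest in the V (axis within 6 mm sideways, 5 mm in height and 3.4 degrees of the V's), its foot within 5 mm of the foot plate, and the keeper bar is across the neck within 12 degrees of its stop (all of step 2 and x of oxygen_cylinder in the frame of cradle between -0.005 and 0.005 m and value of joint keeper above 1.36 rad and linear speed of oxygen_cylinder below 0.01 m/s); the robot touches nothing.
It fails at once if the cylinder is lifted (more than 12 mm off the open desk, or 14 mm above the ramp's lip) (height (world z) of oxygen_cylinder above 0.062 m or (y of oxygen_cylinder in the frame of cradle above 0.115 m and height (world z) of oxygen_cylinder above 0.044 m)).
It fails at once if one of the other things on the desk is moved by more than 30 mm (distance of any of syringe_1, swab_pack_0, swab_pack_1, marker_red, thermometer, reagent_bottle, sample_cup from where it was at the start of the episode above 0.03 m).
It also fails if it takes over 67 s, if anything falls off the work surface, if the arm or the gripper's body presses on something with over 40 N, if the wrist force passes 120 N, or if a joint passes its speed limit or range.

## Working session

There is one attempt and no reset: what is moved stays moved. The work goes in short steps, Python scripts to look and compute and a tool call to move; the robot and the scene stay as the last step left them, time stands still between calls to the robot, and variables do not carry over. Pictures are saved under pics/ and viewed, at most 10 in all, crops included, and the job is handed in when it is done.

Besides the shell and the picture viewer there is one more tool, called after "Call:" as name(argument=value, ...), one argument or row to a line, values as JSON. send_rows: Moves the arm, as the interface text tells. Its arguments: {"type":"object","properties":{"series":{"type":"array","items":{"type":"object","properties":{"x":{"type":"number"},"y":{"type":"number"},"z":{"type":"number"},"spin":{"type":"number"}}}},"jaw":{"type":"number"},"grip_force":{"type":"number"}},"required":["series"]}

```bash
mkdir -p pics
cat > h.py <<'E'
import numpy as np, cv2
from plant import *
def shot(n,tag):
    p,d=read_camera(n); cv2.imwrite(f'pics/{tag}.png',p[:,:,::-1]); np.savez(f'{tag}.npz',p=p,d=d); return p,d
def cloud(n,d):
    c=camera_params(n); v,u=np.mgrid[:d.shape[0],:d.shape[1]]
    P=np.stack([(u-c['cx'])/c['fx']*d,-(v-c['cy'])/c['fy']*d,-d,np.ones_like(d)],-1)
    W=(P@np.array(c['T']).T)[...,:3]; W[d==0]=np.nan; return W
E
python3 - <<'E'
from h import *
for n in('scene','top'):
    p,d=shot(n,n+'0'); c=camera_params(n); print(c)
s=sense(); print(s['position'],s['tcp_rot'],tips_ahead,s['t'])
E
```

```text
{'fx': 395.25614345384474, 'fy': 395.25614345384474, 'cx': 280.0191097679222, 'cy': 205.19758009567005, 'T': array([[ 0.85362522,  0.22936225, -0.46767183,  0.01482822],
       [-0.52050734,  0.40990676, -0.74903175, -0.70186265],
       [ 0.01990224,  0.88281901,  0.46929148,  0.55642337],
       [ 0.        ,  0.        ,  0.        ,  1.        ]])}
{'fx': 396.189219353679, 'fy': 396.189219353679, 'cx': 276.3098907522845, 'cy': 206.9363538519158, 'T': array([[ 0.01736936,  0.99363616, -0.11129012,  0.41704769],
       [-0.99982787,  0.01798711,  0.00454916,  0.08710287],
       [ 0.006522  ,  0.11119195,  0.99377755,  1.04553962],
       [ 0.        ,  0.        ,  0.        ,  1.        ]])}
[0.21591666 0.45067177 0.23889532] [ 2.21555865e-01  9.75147571e-01 -4.51470569e-04 -1.02055715e-04] 0.008 0.1
```

View pics/top0.png

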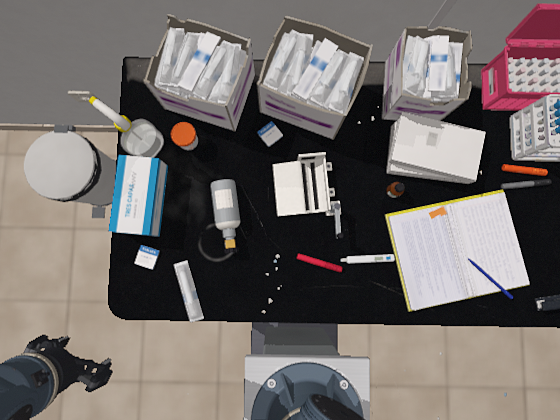

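View pics/scene0.png

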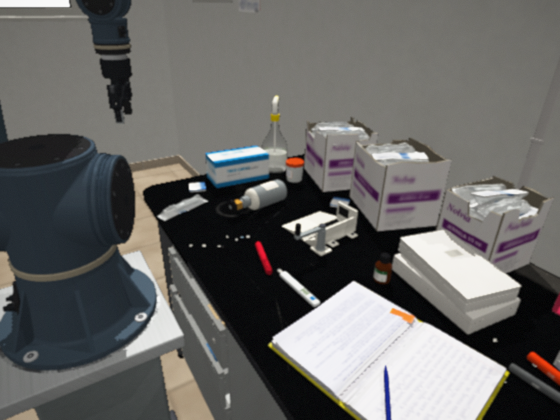

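The top view shows the cylinder at about px (225,205), foot away from the robot. The cradle is near (305,185) with its ramp towards the cylinder. The keeper is open, with its knob near (338,232).

Run:
```python
from h import *
z=np.load('top0.npz');p,d=z['p'],z['d'];W=cloud('top',d)
c=p[145:265,190:355]; cv2.imwrite('pics/crop.png',cv2.resize(c,(792,576),interpolation=cv2.INTER_CUBIC)[:,:,::-1])
roi=np.zeros(d.shape,bool); roi[145:265,190:355]=1
# cylinder: height > 12mm, left of col 250
v,u=np.mgrid[:420,:560]
m=roi&(u<250)&(W[...,2]>.012)
q=W[m]; print('cyl',len(q),q.min(0),q.max(0))
# side ridge: per-x slices
for a in np.arange(.26,.50,.01):
    s=q[abs(q[:,0]-a)<.005]
    if len(s): print(round(a,3),len(s),s[:,1].min().round(4),s[:,1].max().round(4),s[:,2].max().round(4))
m=roi&(u>262)&(W[...,2]>.004); q=W[m]; print('cradle',q.min(0),q.max(0))
np.set_printoptions(linewidth=250)
print((W[150:242:3,268:346:3,2]*1000).round())
for r,cc in((152,327),(235,338),(205,333),(230,338)):print(r,cc,W[r,cc])
```

```text
cyl 1488 [0.4130787  0.17659526 0.0162076 ] [0.69399117 0.31403185 0.06788154]
0.41 9 0.1899 0.2097 0.0479
0.42 58 0.1777 0.2135 0.0528
0.43 45 0.1785 0.2109 0.0468
0.44 43 0.1863 0.2113 0.0438
0.45 36 0.1882 0.2135 0.0469
0.46 52 0.1863 0.2171 0.0495
0.47 53 0.1872 0.2272 0.0498
0.48 94 0.179 0.2347 0.0627
0.49 99 0.1766 0.2388 0.0656
cradle [ 0.38623711 -0.12305823  0.00400233] [0.70446827 0.11976741 0.10241554]
[[ -2.   1.  -4.  -2.  -1.  -1.  -4.  -1.  -1.   1.  -3.   1.  -1.   0.  -1.  -1.   1.   0.  -3.  -2.   0.   2.   4.  -2.   0.  -1.]
 [  3.   0.   4.   0.  -2.   1.  -2.  -2.  -4.  -0.   2.   3.   1.  61.  59.  63.  61.  61.  60.  60.   0.   2.   5.  -1.   1.  -1.]
 [ -0.  -1.   0.   1.   0.   3.  -3.  -1.   4.  -2.  47.  61.  58.  56.  53.  53.  42.  41.  39.  41.   2.   1.   0.  -2.   2.   3.]
 [ -0.  -1.   4.  -1.  -1.  -1.  -4.   1.  -1.  -2.  29.  28.  21.  19.  14.  16.  21.  22.  24.  45.  -1.   3.  -1.   3.   2.  -1.]
 [ -1.   4.  -2.  -1.  -0.  -2.  10.  11.  13.  12.  16.  13.  10.   3.   8.   8.  16.  20.  24.  41.   5.   5.  -0.   2.  -1.   2.]
 [  0.   4.   2. 
[... 2925 characters left out ...]
  -4.   2.   2.   0.  -1.  -2.   1.  -3.  -0.  -3.  -0.   1.  -3.   0.   3.   0.   1.   0.  -2.  -1.  73.  72.   2.]
 [  1.  -3.  -4.  -2.   1.   0.  -2.  -2.   3.   1.  -3.   1.   1.  -3.  -2.  -1.   0.  -0.  -0.  -0.   2.   1.  -2.  86.  99. 100.]
 [  1.  -1.   1.   1.   1.  -2.  -4.   1.  -1.  -4.  -4.  -3.   2.  -3.  -1.  -0.   2.  -4.  -1.  -2.   1.   2.   1.  70. 100.   2.]
 [ -1.   1.  -2.   1.   1.  -2.  -0.  -2.  -2.   1.   1.  -2.   0.   3.   1.  -3.  -2.   1.   3.  -1.   0.   0.   0.   0.  -1.  -0.]]
152 327 [ 0.68550779 -0.05175433  0.00123041]
235 338 [ 0.4583045  -0.06568219  0.09892858]
205 333 [ 0.53471133 -0.05921824  0.06133709]
230 338 [ 0.47183317 -0.07025202  0.07061218]
```

View pics/crop.png

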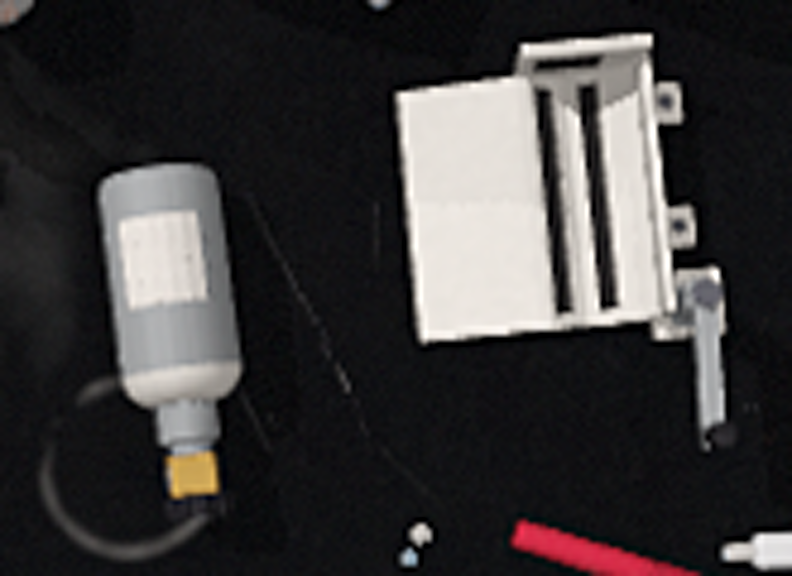

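```bash
cat >> h.py <<'E'
from scipy.optimize import least_squares
def ray(n,u,v,z):
    c=camera_params(n);T=np.array(c['T']);r=T[:3,:3]@np.array([(u-c['cx'])/c['fx'],-(v-c['cy'])/c['fy'],-1]);o=T[:3,3]
    return (o+r*(z-o[2])/r[2])
def cylfit(W,near,zc=.032,half=.08):
    # near=(x,y,yaw): fit axis to the grey/white body points, then ends along axis
    x,y,a=near
    q=W.reshape(-1,3);q=q[np.isfinite(q).all(1)]
    for _ in range(4):
        e=np.array([np.cos(a),np.sin(a)]);n=np.array([-e[1],e[0]])
        s=(q[:,:2]-[x,y])@e;t=(q[:,:2]-[x,y])@n
        k=(abs(s)<.045)&(abs(t)<.03)&(q[:,2]>zc+.006)&(q[:,2]<zc+.045)
        b=q[k]
        f=lambda P:np.hypot((b[:,0]-x)*-np.sin(a+P[1])+(b[:,1]-y)*np.cos(a+P[1])-P[0],b[:,2]-zc-P[2])-.032
        r=least_squares(f,[0,0,0],loss='soft_l1',f_scale=.003).x
        x+=r[0]*n[0];y+=r[0]*n[1];a+=r[1]
        # shift along axis by ends of the body (top zone)
        e=np.array([np.cos(a),np.sin(a)]);n=np.array([-e[1],e[0]])
        s=(q[:,:2]-[x,y])@e;t=(q[:,:2]-[x,y])@n
    k=(abs(t)<.02)&(q[:,2]>zc+.012)&(abs(s)<.16)
    return x,y,a,r[2],s[k],q[k,2],k.sum()
E
python3 - <<'E'
from h import *
z=np.load('top0.npz');p,d=z['p'],z['d'];W=cloud('top',d)
pts=[((397,92),0,(54,92)),((422,342),0,(-85,92)),((652,38),.062,(61,-44)),((520,47),.062,(61,26)),((675,312),.046,(-85,-44)),((721,433),.1,(-154,-56))]
A=np.array([ray('top',190+(u+.5)/4.8-.5,145+(v+.5)/4.8-.5,h)[:2] for (u,v),h,_ in pts]);C=np.array([c for *_,c in pts])/1000
R=lambda a:np.array([[np.cos(a),-np.sin(a)],[np.sin(a),np.cos(a)]])
r=least_squares(lambda P:(C@R(P[2]).T+P[:2]-A).ravel(),[.6,0,0],loss='soft_l1',f_scale=.002)
print('cradle',r.x); print((r.fun.reshape(-1,2)*1000).round(1))
# check with ramp plane/fence on depth
q=W.reshape(-1,3);L=(q[:,:2]-r.x[:2])@R(r.x[2])
k=(abs(L[:,0])<.05)&(L[:,1]>-.043)&(L[:,1]<-.039);print('fence z',np.nanmedian(q[k,2]))
for y0 in(.09,.06,.03,.02,.01,0,-.01,-.02,-.03):
    k=(abs(L[:,0])<.05)&(abs(L[:,1]-y0)<.002);print(y0,np.nanmedian(q[k,2]).round(4))
g=W.copy();x,y,a,dz,s,zz,n=cylfit(g,(.52,.2,-.1))
print('cyl',x,y,a,dz,n)
h,e=np.histogram(s,np.arange(-.16,.1,.005))
for i in range(len(h)):
    if h[i]:print(e[i].round(3),h[i],np.median(zz[(s>=e[i])&(s<e[i+1])]).round(3),end=' | ')
# pixel-based: wheel end & foot edge, z known
print([ray('top',190+u/4.8,145+v/4.8,h) for u,v,h in((157,165,.060),(195,515,.032),(192,475,.047))])
E
```

```text
cradle [ 0.60478755 -0.00192868  0.09807418]
[[-1.2 -0.2]
 [ 0.8  2.6]
 [ 1.3 -0. ]
 [ 0.7 -0.2]
 [-0.1  0.4]
 [-1.8 -2.9]]
fence z 0.043052026561643975
0.09 0.0003
0.06 0.0074
0.03 0.0151
0.02 0.0152
0.01 0.0109
0 0.0051
-0.01 0.0092
-0.02 0.0146
-0.03 0.0197
cyl 0.5211034691040597 0.21158037933022517 0.15317740371275063 -0.000967823583322159 879
-0.11 15 0.047 | -0.105 18 0.048 | -0.1 12 0.047 | -0.075 1 0.046 | -0.07 10 0.045 | -0.065 13 0.047 | -0.06 14 0.047 | -0.055 14 0.046 | -0.05 24 0.047 | -0.045 35 0.055 | -0.04 33 0.06 | -0.035 32 0.06 | -0.03 32 0.061 | -0.025 30 0.062 | -0.02 32 0.062 | -0.015 32 0.06 | -0.01 32 0.06 | -0.005 31 0.062 | 0.0 32 0.062 | 0.005 31 0.062 | 0.01 33 0.062 | 0.015 30 0.062 | 0.02 33 0.061 | 0.025 29 0.062 | 0.03 31 0.062 | 0.035 34 0.061 | 0.04 28 0.062 | 0.045 32 0.061 | 0.05 31 0.062 | 0.055 30 0.06 | 0.06 32 0.061 | 0.065 31 0.062 | 0.07 28 0.059 | 0.075 4 0.058 | [array([0.59486138, 0.21888932, 0.06      ]), array([0.41255671, 0.19646321, 0.032     ]), array([0.43335266, 0.19703752, 0.047     ])]
```

Call:
send_rows(
  series=[
    {"spin": 0.162},
    {"spin": 0.162},
    {"spin": 0.162},
    {"spin": 0.162},
    {"spin": 0.162},
    {"spin": 0.161},
  ],
  jaw=0,
)

```text
invalid input
```

Call:
send_rows(
  series=[
    {"x": -0.015,"y": 0.02},
    {"x": -0.023,"y": 0.029},
    {"x": -0.023,"y": 0.029},
    {"x": -0.023,"y": 0.029},
    {"x": -0.023,"y": 0.029},
    {"x": -0.023,"y": 0.029},
    {"x": -0.023,"y": 0.029},
    {"x": -0.023,"y": 0.029},
    {"x": -0.023,"y": 0.029},
    {"x": -0.022,"y": 0.029},
    {},
    {},
  ],
)

```text
invalid input
```

```bash
cat >> h.py <<'E'
CR=np.array([.6048,-.0019]);CY=.098
def yaw(q): # angle of tool y in world
    x,y,z,w=q; return np.arctan2(1-2*(x*x+z*z),2*(x*y-z*w))
def c2w(x,y): c,s=np.cos(CY),np.sin(CY); return CR+[c*x-s*y,s*x+c*y]
def w2c(p): c,s=np.cos(CY),np.sin(CY); d=np.array(p[:2])-CR; return np.array([c*d[0]+s*d[1],-s*d[0]+c*d[1]])
def go(x,y,z):
    s=sense();a=yaw(s['tcp_rot']);d=np.array([x,y,z])-s['position']
    print('t',round(s['t'],2),'pos',s['position'].round(4),'cradle',w2c(s['position']).round(4),'yaw',round(a,4),'q',s['joints'].round(2),'F',s['contact_force'].round(1))
    print('shift x,y,z',(-np.sin(a)*d[0]+np.cos(a)*d[1]).round(4),(np.cos(a)*d[0]+np.sin(a)*d[1]).round(4),-d[2].round(4))
E
python3 -c "
from h import *
go(.531,.272,.024)"
```

```text
t 0.1 pos [0.2159 0.4507 0.2389] cradle [-0.3427  0.4884] yaw 1.124 q [ 1.12  0.21 -0.03  1.32 -0.    1.57] F [ 1.   0.2 -0. ]
shift x,y,z -0.3614 -0.025 0.2149
```

Call:
send_rows(
  series=[
    {"x": 0,"y": 0,"z": 0,"spin": 0.162},
    {"x": 0,"y": 0,"z": 0,"spin": 0.162},
    {"x": 0,"y": 0,"z": 0,"spin": 0.162},
    {"x": 0,"y": 0,"z": 0,"spin": 0.162},
    {"x": 0,"y": 0,"z": 0,"spin": 0.162},
    {"x": 0,"y": 0,"z": 0,"spin": 0.161},
  ],
  jaw=0,
)

```text
t: 0.85
position: [0.2159, 0.4507, 0.239]
tcp_rot: [0.653, 0.757, -0.0, 0.0]
contact_force: [0.1, 0.6, 0.5]
width: 0.498
finger_force: 0.0
```

Call:
send_rows(
  series=[
    {"x": -0.015,"y": 0.02,"z": 0,"spin": 0},
    {"x": -0.023,"y": 0.029,"z": 0,"spin": 0},
    {"x": -0.023,"y": 0.029,"z": 0,"spin": 0},
    {"x": -0.023,"y": 0.029,"z": 0,"spin": 0},
    {"x": -0.023,"y": 0.029,"z": 0,"spin": 0},
    {"x": -0.023,"y": 0.029,"z": 0,"spin": 0},
    {"x": -0.023,"y": 0.029,"z": 0,"spin": 0},
    {"x": -0.023,"y": 0.029,"z": 0,"spin": 0},
    {"x": -0.023,"y": 0.029,"z": 0,"spin": 0},
    {"x": -0.022,"y": 0.029,"z": 0,"spin": 0},
    {"x": 0,"y": 0,"z": 0,"spin": 0},
  ],
)

```text
t: 2.22
position: [0.5289, 0.2739, 0.2384]
tcp_rot: [0.652, 0.758, -0.001, -0.0]
contact_force: [-1.0, 1.0, -0.2]
width: 0.502
finger_force: 0.0
```

```bash
python3 -c "
from h import *
go(.531,.272,.024)
W=cloud('top',np.load('top0.npz')['d']).reshape(-1,3)
k=(abs(W[:,0]-.53)<.07)&(W[:,1]>.26)&(W[:,1]<.36)&(W[:,2]>.01);print(k.sum(),W[k].min(0) if k.any() else '')"
```

```text
t 2.23 pos [0.5289 0.2739 0.2384] cradle [-0.0486  0.2819] yaw 0.1506 q [ 0.48  0.42  0.25  1.4  -0.    1.9 ] F [-1.   1.  -0.2]
shift x,y,z -0.0022 0.0018 0.2144
0
```

Call:
send_rows(
  series=[
    {"x": 0,"y": 0,"z": 0.025,"spin": 0},
    {"x": 0,"y": 0,"z": 0.035,"spin": 0},
    {"x": 0,"y": 0,"z": 0.035,"spin": 0},
    {"x": 0,"y": 0,"z": 0.035,"spin": 0},
    {"x": 0,"y": 0,"z": 0.035,"spin": 0},
    {"x": 0,"y": 0,"z": 0.025,"spin": 0},
    {"x": 0,"y": 0,"z": 0.015,"spin": 0},
    {"x": 0,"y": 0,"z": 0.007,"spin": 0},
    {"x": 0,"y": 0,"z": 0,"spin": 0},
  ],
)

```text
t: 3.35
position: [0.5274, 0.2755, 0.0276]
tcp_rot: [0.651, 0.759, 0.0, 0.0]
contact_force: [-0.1, 0.5, -0.6]
width: 0.503
finger_force: 0.0
```

```bash
python3 -c "
from h import *
go(.531,.272,.024)
shot('top','top1')
shot('scene','scene1')
t=cv2.imread('pics/top1.png')[150:260,170:350];s=cv2.imread('pics/scene1.png')[140:260,180:380]
cv2.imwrite('pics/c1.png',np.hstack([cv2.resize(t,(400,300)),cv2.resize(s,(400,300))]))
"
```

```text
t 3.35 pos [0.5274 0.2755 0.0276] cradle [-0.0498  0.2836] yaw 0.1531 q [ 0.48  0.53 -0.14  0.91  0.    1.9 ] F [-0.1  0.5 -0.6]
shift x,y,z -0.004 0.003 0.0036
```

View pics/c1.png

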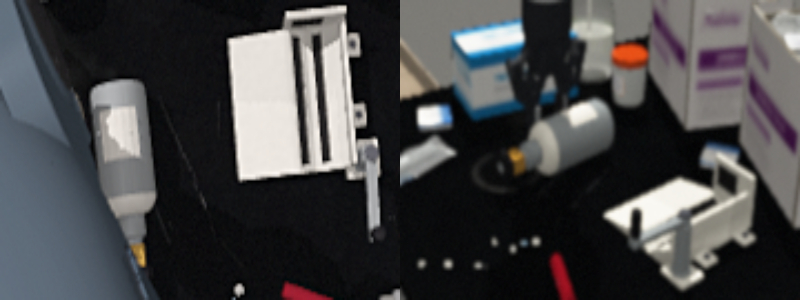

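Call:
send_rows(
  series=[
    {"x": -0.004,"y": 0,"z": 0,"spin": 0},
    {"x": -0.005,"y": 0,"z": 0,"spin": 0},
    {"x": -0.006,"y": 0,"z": 0,"spin": 0},
    {"x": -0.006,"y": 0,"z": 0,"spin": 0},
    {"x": -0.006,"y": 0,"z": 0,"spin": 0.005},
    {"x": -0.006,"y": 0,"z": 0,"spin": 0.005},
    {"x": -0.006,"y": 0,"z": 0,"spin": 0.005},
    {"x": -0.006,"y": 0,"z": 0,"spin": 0.005},
    {"x": -0.006,"y": 0,"z": 0,"spin": 0.005},
    {"x": -0.006,"y": 0,"z": 0,"spin": 0.005},
    {"x": -0.006,"y": 0,"z": 0,"spin": 0.005},
    {"x": -0.006,"y": 0,"z": 0,"spin": 0.005},
  ],
)

```text
t: 4.95
position: [0.5371, 0.2066, 0.0273]
tcp_rot: [0.666, 0.746, -0.0, 0.0]
contact_force: [-0.4, -0.2, 1.2]
width: 0.499
finger_force: 0.1
```

```bash
cat >> h.py <<'E'
def look(tag,guess_w,zc=.032):
    p,d=shot('top',tag);W=cloud('top',d);x,y,a,dz,s,zz,n=cylfit(W,guess_w,zc)
    b=s[zz>zc+dz+.02]; e=np.percentile(b,99.5) if len(b) else 0
    cx=np.array([x,y])+(e-.054)*np.array([np.cos(a),np.sin(a)])
    print('cyl world',cx.round(4),'yaw',round(a,3),'cradle',w2c(cx).round(4),'rel yaw',round(a-CY,3),'z',round(zc+dz,4),'n',n,'body',np.percentile(b,[.5,99.5]).round(3))
E
python3 -c "
from h import *
go(.531,.272,.024)
s=sense()['position'];look('top2',(s[0]+.01,s[1]-.043,.13))
go(.531,.272,.024)"
```

```text
t 4.95 pos [0.5371 0.2066 0.0273] cradle [-0.0469  0.2141] yaw 0.1127 q [ 0.37  0.49 -0.19  0.89 -0.    1.83] F [-0.4 -0.2  1.2]
shift x,y,z 0.0657 0.0012 0.0033
cyl world [0.5503 0.1611] yaw 0.153 cradle [-0.0383  0.1676] rel yaw 0.055 z 0.0315 n 5433 body [-0.159  0.057]
t 5.0 pos [0.5372 0.206  0.0273] cradle [-0.0469  0.2135] yaw 0.112 q [ 0.37  0.49 -0.19  0.89 -0.    1.83] F [ 0.  -0.8 -0.8]
shift x,y,z 0.0663 0.0012 0.0033
```

Call:
send_rows(
  series=[
    {"x": -0.006,"y": 0,"z": 0,"spin": 0.007},
    {"x": -0.006,"y": 0,"z": 0,"spin": 0.007},
    {"x": -0.006,"y": 0,"z": 0,"spin": 0},
    {"x": -0.006,"y": 0,"z": 0,"spin": 0},
    {"x": -0.006,"y": 0,"z": 0,"spin": 0},
    {"x": -0.006,"y": 0,"z": 0,"spin": 0},
    {"x": -0.006,"y": 0,"z": 0,"spin": 0},
    {"x": -0.006,"y": 0,"z": 0,"spin": 0},
    {"x": -0.006,"y": 0,"z": 0,"spin": 0},
    {"x": -0.006,"y": 0,"z": 0,"spin": 0},
    {"x": -0.006,"y": 0,"z": 0,"spin": 0},
  ],
)

```text
t: 6.38
position: [0.5438, 0.141, 0.0273]
tcp_rot: [0.671, 0.741, 0.0, -0.0]
contact_force: [-0.3, 0.1, 0.5]
width: 0.499
finger_force: 0.1
```

```bash
python3 -c "
from h import *
s=sense()['position'];look('top3',(s[0]+.01,s[1]-.043,.13))
go(.531,.272,.024)
t=cv2.imread('pics/top3.png')[140:260,170:350];cv2.imwrite('pics/c3.png',cv2.resize(t,(600,400)))"
```

```text
cyl world [0.5532 0.0979] yaw 0.13 cradle [-0.0416  0.1044] rel yaw 0.032 z 0.032 n 5215 body [-0.159  0.053]
t 6.42 pos [0.5438 0.1403 0.0273] cradle [-0.0468  0.1475] yaw 0.0986 q [ 0.25  0.47 -0.23  0.87 -0.    1.72] F [ 1.4 -0.6  0.2]
shift x,y,z 0.1323 0.0002 0.0033
```

View pics/c3.png

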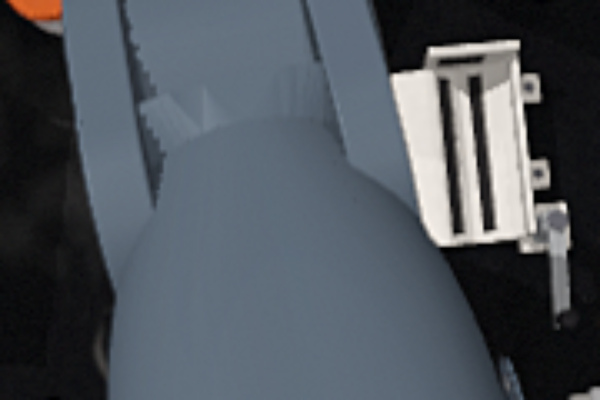

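The arm hides the cylinder from the top camera (arm over px 100-500 of the crop), so that fit is unreliable. I'll use the scene camera for the next check.

```bash
python3 -c "
from h import *
shot('scene','scene3')
t=cv2.imread('pics/scene3.png')[120:270,180:390];cv2.imwrite('pics/c4.png',cv2.resize(t,(784,560)))
s=sense()['position']
W=cloud('scene',np.load('scene3.npz')['d']).reshape(-1,3)
L=np.array([[*w2c(q),q[2]] for q in W if abs(q[0]-.5)<.15 and -.1<q[1]<.25 and .004<q[2]<.07])
k=(L[:,1]>.03)&(L[:,1]<.16)&(L[:,2]>.03)
for a in np.arange(-.19,.04,.01):
    m=k&(abs(L[:,0]-a)<.005)
    if m.sum()>2:print(a.round(3),m.sum(),np.percentile(L[m,1],[3,50]).round(3),L[m,2].max().round(3))
"
```

```text
-0.17 29 [0.078 0.092] 0.048
-0.16 48 [0.078 0.086] 0.051
-0.15 21 [0.078 0.086] 0.048
-0.14 25 [0.082 0.087] 0.046
-0.13 28 [0.083 0.091] 0.045
-0.12 36 [0.08  0.089] 0.047
-0.11 32 [0.081 0.087] 0.048
-0.1 110 [0.071 0.088] 0.07
-0.09 73 [0.067 0.078] 0.068
-0.08 106 [0.068 0.102] 0.069
-0.07 76 [0.068 0.086] 0.07
-0.06 58 [0.068 0.079] 0.064
-0.05 57 [0.068 0.077] 0.063
-0.04 53 [0.069 0.081] 0.063
-0.03 62 [0.069 0.084] 0.063
-0.02 110 [0.069 0.125] 0.07
-0.01 60 [0.071 0.086] 0.069
0.0 56 [0.072 0.083] 0.067
0.01 47 [0.072 0.081] 0.066
0.02 12 [0.076 0.082] 0.06
```

View pics/c4.png

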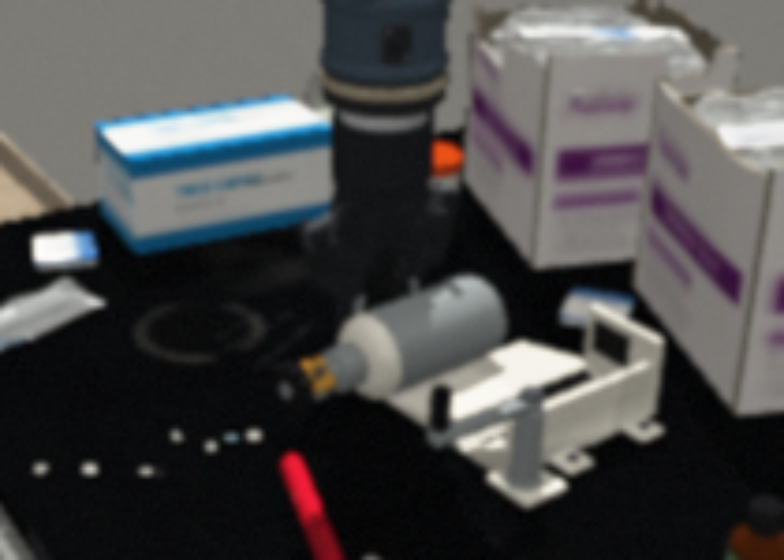

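Call:
send_rows(
  series=[
    {"x": -0.006,"y": 0,"z": -0.001,"spin": 0},
    {"x": -0.006,"y": 0,"z": -0.001,"spin": 0},
    {"x": -0.006,"y": 0,"z": -0.001,"spin": 0},
    {"x": -0.006,"y": 0,"z": -0.001,"spin": 0},
    {"x": -0.006,"y": 0,"z": -0.001,"spin": 0},
    {"x": -0.006,"y": 0,"z": -0.001,"spin": 0},
    {"x": -0.006,"y": 0,"z": -0.001,"spin": 0},
    {"x": -0.006,"y": 0,"z": -0.001,"spin": 0},
    {"x": -0.006,"y": 0,"z": 0,"spin": 0},
    {"x": -0.006,"y": 0,"z": 0,"spin": 0},
    {"x": -0.006,"y": 0,"z": 0,"spin": 0},
  ],
)

```text
t: 7.85
position: [0.5503, 0.0752, 0.0352]
tcp_rot: [0.671, 0.741, -0.0, -0.0]
contact_force: [-1.0, 3.4, 1.4]
width: 0.502
finger_force: 1.8
```

```bash
cat >> h.py <<'E'
def prof(tag,y0,y1,zmin=.035):
    shot('scene',tag);W=cloud('scene',np.load(tag+'.npz')['d']).reshape(-1,3)
    L=np.array([[*w2c(q),q[2]] for q in W if abs(q[0]-.5)<.2 and -.1<q[1]<.25 and .004<q[2]<.09])
    k=(L[:,1]>y0)&(L[:,1]<y1)&(L[:,2]>zmin)
    for a in np.arange(-.19,.06,.01):
        m=k&(abs(L[:,0]-a)<.005)
        if m.sum()>2:print(a.round(3),m.sum(),np.percentile(L[m,1],[3,50]).round(3),np.percentile(L[m,2],97).round(3))
E
python3 -c "
from h import *
go(.531,.272,.024)
prof('scene4',-.03,.065)"
```

```text
t 7.85 pos [0.5503 0.0752 0.0352] cradle [-0.0467  0.0821] yaw 0.099 q [ 0.14  0.45 -0.24  0.88 -0.    1.61] F [-1.   3.4  1.4]
shift x,y,z 0.1977 0.0003 0.0112
-0.17 54 [0.022 0.036] 0.06
-0.16 58 [0.02  0.027] 0.063
-0.15 24 [0.022 0.029] 0.061
-0.14 33 [0.024 0.028] 0.058
-0.13 30 [0.024 0.029] 0.057
-0.12 51 [0.021 0.029] 0.061
-0.11 42 [0.022 0.026] 0.061
-0.1 116 [0.013 0.029] 0.074
-0.09 78 [0.007 0.02 ] 0.077
-0.08 73 [0.005 0.015] 0.076
-0.07 71 [0.006 0.017] 0.077
-0.06 72 [0.005 0.014] 0.077
-0.05 67 [0.006 0.017] 0.077
-0.04 70 [0.006 0.014] 0.078
-0.03 66 [0.006 0.015] 0.078
-0.02 65 [0.007 0.015] 0.077
-0.01 67 [0.005 0.014] 0.077
0.0 66 [0.006 0.015] 0.077
0.01 52 [0.007 0.016] 0.078
0.02 11 [0.009 0.013] 0.073
0.05 42 [-0.023 -0.004] 0.061
```

Call:
send_rows(
  series=[
    {"x": -0.004,"y": 0,"z": 0,"spin": 0},
    {"x": -0.004,"y": 0,"z": 0,"spin": 0},
    {"x": -0.004,"y": 0,"z": 0,"spin": 0},
    {"x": -0.004,"y": 0,"z": 0,"spin": 0},
    {"x": -0.004,"y": 0,"z": 0,"spin": 0},
    {"x": -0.004,"y": 0,"z": 0,"spin": 0},
    {"x": -0.004,"y": 0,"z": 0,"spin": 0},
    {"x": 0,"y": 0,"z": 0,"spin": 0},
    {"x": 0,"y": 0,"z": 0,"spin": 0},
    {"x": 0,"y": 0,"z": 0,"spin": 0},
  ],
)

```text
t: 9.15
position: [0.553, 0.0479, 0.0353]
tcp_rot: [0.671, 0.741, -0.0, -0.0]
contact_force: [-0.0, -0.0, 0.2]
width: 0.498
finger_force: 0.0
```

```bash
python3 -c "
from h import *
go(.531,.272,.024)
prof('scene5',-.037,.03)"
```

```text
t 9.15 pos [0.553  0.0479 0.0353] cradle [-0.0467  0.0547] yaw 0.0992 q [ 0.09  0.45 -0.24  0.88  0.    1.56] F [-0.  -0.   0.2]
shift x,y,z 0.2251 0.0003 0.0113
-0.17 32 [-0.014 -0.004] 0.052
-0.16 71 [-0.019 -0.011] 0.057
-0.15 24 [-0.015 -0.008] 0.056
-0.14 35 [-0.016 -0.007] 0.055
-0.13 31 [-0.013 -0.008] 0.053
-0.12 21 [-0.008  0.001] 0.055
-0.11 6 [-0.016 -0.015] 0.055
-0.1 92 [-0.023 -0.01 ] 0.068
-0.09 71 [-0.029 -0.015] 0.071
-0.08 53 [-0.029 -0.016] 0.072
-0.07 51 [-0.028 -0.016] 0.072
-0.06 47 [-0.027 -0.015] 0.072
-0.05 52 [-0.027 -0.016] 0.073
-0.04 57 [-0.032 -0.019] 0.073
-0.03 64 [-0.031 -0.02 ] 0.072
-0.02 60 [-0.031 -0.02 ] 0.072
-0.01 61 [-0.031 -0.02 ] 0.072
0.0 58 [-0.031 -0.021] 0.072
0.01 57 [-0.031 -0.021] 0.072
0.02 13 [-0.026 -0.018] 0.07
0.05 32 [-0.021  0.004] 0.059
```

Call:
send_rows(
  series=[
    {"x": 0.01,"y": 0,"z": 0,"spin": 0},
    {"x": 0.01,"y": 0,"z": -0.01,"spin": 0},
    {"x": 0,"y": 0,"z": -0.03,"spin": 0},
    {"x": 0,"y": 0,"z": -0.04,"spin": 0},
    {"x": 0,"y": 0,"z": -0.03,"spin": 0},
    {"x": 0,"y": -0.03,"z": -0.01,"spin": 0},
    {"x": -0.02,"y": -0.04,"z": 0,"spin": 0},
    {"x": -0.025,"y": -0.04,"z": 0,"spin": 0},
    {"x": -0.025,"y": -0.035,"z": 0,"spin": 0},
    {"x": 0,"y": -0.015,"z": 0,"spin": 0},
    {"x": 0,"y": 0,"z": 0,"spin": 0},
  ],
  jaw=0,
)

```text
t: 10.58
position: [0.3988, -0.0173, 0.156]
tcp_rot: [0.671, 0.741, 0.0, 0.0]
contact_force: [0.6, -0.1, 0.5]
width: 0.495
finger_force: 0.0
```

Call:
send_rows(
  series=[
    {"x": 0,"y": 0,"z": 0,"spin": 0},
    {"x": 0,"y": 0,"z": 0,"spin": 0},
    {"x": 0,"y": 0,"z": 0,"spin": 0},
  ],
  jaw=-1,
)

```text
t: 10.95
position: [0.3991, -0.0175, 0.1552]
tcp_rot: [0.671, 0.741, -0.0, -0.0]
contact_force: [-0.5, -0.4, 0.3]
width: -0.001
finger_force: 0.0
```

```bash
python3 -c "
from h import *
go(*c2w(-.21,.002),.046)
prof('scene6',-.037,.03)
W=cloud('scene',np.load('scene6.npz')['d']).reshape(-1,3)
L=np.array([[*w2c(q),q[2]] for q in W if abs(q[0]-.4)<.08 and abs(q[1])<.1 and .1<q[2]<.2])
for z in np.arange(.11,.2,.01):
  m=abs(L[:,2]-z)<.005
  if m.any():print('grip',z.round(2),L[m].min(0).round(3),L[m].max(0).round(3))"
```

```text
t 10.95 pos [ 0.3991 -0.0175  0.1552] cradle [-0.2062  0.0046] yaw 0.0995 q [-0.04  0.04 -0.45  1.08  0.    1.43] F [-0.5 -0.4  0.3]
shift x,y,z -0.0026 -0.0038 0.1092
-0.17 33 [-0.013 -0.001] 0.052
-0.16 67 [-0.019 -0.011] 0.057
-0.15 26 [-0.017 -0.01 ] 0.055
-0.14 32 [-0.015 -0.006] 0.055
-0.13 30 [-0.014 -0.008] 0.052
-0.12 22 [-0.007  0.001] 0.056
-0.11 6 [-0.016 -0.015] 0.054
-0.1 90 [-0.024 -0.01 ] 0.067
-0.09 69 [-0.028 -0.012] 0.072
-0.08 51 [-0.03  -0.018] 0.072
-0.07 56 [-0.029 -0.016] 0.072
-0.06 49 [-0.028 -0.015] 0.072
-0.05 50 [-0.028 -0.014] 0.072
-0.04 56 [-0.032 -0.019] 0.072
-0.03 61 [-0.032 -0.022] 0.072
-0.02 61 [-0.032 -0.019] 0.071
-0.01 61 [-0.031 -0.021] 0.072
0.0 59 [-0.031 -0.019] 0.072
0.01 60 [-0.031 -0.021] 0.071
0.02 10 [-0.028 -0.019] 0.069
0.05 35 [-0.021  0.001] 0.059
grip 0.15 [-0.219 -0.01   0.146] [-0.199  0.011  0.155]
grip 0.16 [-0.221 -0.009  0.155] [-0.191  0.011  0.165]
grip 0.17 [-0.221 -0.009  0.165] [-0.191  0.01   0.175]
grip 0.18 [-0.22  -0.009  0.175] [-0.191  0.009  0.185]
grip 0.19 [-0.236 -0.012  0.185] [-0.178  0.01   0.195]
```

Call:
send_rows(
  series=[
    {"x": -0.003,"y": -0.004,"z": 0.02,"spin": 0},
    {"x": 0,"y": 0,"z": 0.03,"spin": 0},
    {"x": 0,"y": 0,"z": 0.03,"spin": 0},
    {"x": 0,"y": 0,"z": 0.02,"spin": 0},
    {"x": 0,"y": 0,"z": 0.009,"spin": 0},
    {"x": 0,"y": 0.008,"z": 0,"spin": 0},
    {"x": 0,"y": 0.008,"z": 0,"spin": 0},
    {"x": 0,"y": 0.005,"z": 0,"spin": 0},
    {"x": 0,"y": 0.005,"z": 0,"spin": 0},
    {"x": 0,"y": 0.005,"z": 0,"spin": 0},
    {"x": 0,"y": 0.005,"z": 0,"spin": 0},
  ],
)

```text
t: 12.38
position: [0.4308, -0.0176, 0.0462]
tcp_rot: [0.671, 0.741, -0.0, -0.0]
contact_force: [-3.5, 0.8, 2.0]
width: -0.001
finger_force: 1.5
```

```bash
python3 -c "
from h import *
go(*c2w(-.147,.002),.046)"
```

```text
t 12.38 pos [ 0.4308 -0.0176  0.0462] cradle [-0.1747  0.0014] yaw 0.099 q [-0.04  0.21 -0.55  0.8  -0.    1.43] F [-3.5  0.8  2. ]
shift x,y,z 0.0005 0.0277 0.0002
```

Contact at about 3.5 N, as expected. I'll keep sliding it in.

Call:
send_rows(
  series=[
    {"x": 0,"y": 0.004,"z": 0,"spin": 0},
    {"x": 0,"y": 0.004,"z": 0,"spin": 0},
    {"x": 0,"y": 0.004,"z": 0,"spin": 0},
    {"x": 0,"y": 0.004,"z": 0,"spin": 0},
    {"x": 0,"y": 0.004,"z": 0,"spin": 0},
    {"x": 0,"y": 0.002,"z": 0,"spin": 0},
    {"x": 0,"y": 0,"z": 0,"spin": 0},
  ],
)

```text
t: 13.25
position: [0.4532, -0.0154, 0.0464]
tcp_rot: [0.671, 0.741, 0.0, 0.0]
contact_force: [-0.2, 0.1, 0.1]
width: 0.002
finger_force: 0.0
```

Call:
send_rows(
  series=[
    {"x": 0,"y": 0.002,"z": 0,"spin": 0},
    {"x": 0,"y": 0.001,"z": 0,"spin": 0},
  ],
)

```text
t: 13.5
position: [0.4558, -0.0151, 0.0463]
tcp_rot: [0.671, 0.741, -0.0, -0.0]
contact_force: [-3.0, -0.5, 1.6]
width: 0.002
finger_force: 1.5
```

Call:
send_rows(
  series=[
    {"x": 0,"y": 0.001,"z": 0,"spin": 0},
    {"x": 0,"y": 0.001,"z": 0,"spin": 0},
  ],
)

```text
t: 13.75
position: [0.4578, -0.0149, 0.0463]
tcp_rot: [0.671, 0.741, -0.0, -0.0]
contact_force: [-3.5, -0.3, 1.3]
width: -0.002
finger_force: 1.5
```

```bash
python3 -c "
from h import *
go(*c2w(-.147,.002),.046)
prof('scene7',-.037,.03)"
```

```text
t 13.75 pos [ 0.4578 -0.0149  0.0463] cradle [-0.1476  0.0014] yaw 0.099 q [-0.03  0.26 -0.49  0.82 -0.    1.44] F [-3.5 -0.3  1.3]
shift x,y,z 0.0006 0.0006 0.0003
-0.18 9 [-0.013  0.001] 0.089
-0.17 8 [-0.014 -0.012] 0.089
-0.16 80 [-0.013 -0.006] 0.09
-0.15 68 [-0.011 -0.01 ] 0.087
-0.14 48 [-0.013 -0.01 ] 0.089
-0.13 58 [-0.017 -0.009] 0.089
-0.12 14 [-0.013 -0.01 ] 0.089
-0.11 4 [-0.013 -0.004] 0.085
-0.1 15 [-0.013 -0.01 ] 0.05
-0.09 42 [-0.015 -0.006] 0.056
-0.08 29 [-0.016 -0.009] 0.055
-0.07 98 [-0.024 -0.007] 0.065
-0.06 71 [-0.027 -0.012] 0.071
-0.05 48 [-0.029 -0.014] 0.072
-0.04 56 [-0.031 -0.02 ] 0.072
-0.03 61 [-0.031 -0.021] 0.072
-0.02 68 [-0.032 -0.021] 0.072
-0.01 59 [-0.032 -0.019] 0.071
0.0 62 [-0.031 -0.021] 0.072
0.01 56 [-0.031 -0.019] 0.072
0.02 59 [-0.031 -0.021] 0.072
0.03 53 [-0.03  -0.016] 0.072
0.04 62 [-0.032 -0.021] 0.072
0.05 26 [-0.033 -0.023] 0.07
```

Almost home. I'll push until the force rises against the plate.

Call:
send_rows(
  series=[
    {"x": 0,"y": 0.001,"z": 0,"spin": 0},
    {"x": 0,"y": 0.001,"z": 0,"spin": 0},
  ],
)

```text
t: 14.05
position: [0.4598, -0.0147, 0.0463]
tcp_rot: [0.671, 0.741, 0.0, -0.0]
contact_force: [-2.4, -0.3, 1.4]
width: -0.0
finger_force: 1.5
```

Call:
send_rows(
  series=[
    {"x": 0,"y": 0.001,"z": 0,"spin": 0},
    {"x": 0,"y": 0,"z": 0,"spin": 0},
  ],
)

```text
t: 14.3
position: [0.4609, -0.0146, 0.0463]
tcp_rot: [0.671, 0.741, 0.0, 0.0]
contact_force: [-1.2, -0.3, 0.1]
width: 0.005
finger_force: 0.8
```

Call:
send_rows(
  series=[
    {"x": 0,"y": 0.001,"z": 0,"spin": 0},
    {"x": 0,"y": 0,"z": 0,"spin": 0},
  ],
)

```text
t: 14.55
position: [0.4614, -0.0145, 0.0462]
tcp_rot: [0.671, 0.741, -0.0, -0.0]
contact_force: [-6.0, -0.4, 3.5]
width: 0.001
finger_force: 2.6
```

Call:
send_rows(
  series=[
    {"x": 0,"y": 0.001,"z": 0,"spin": 0},
    {"x": 0,"y": 0,"z": 0,"spin": 0},
  ],
)

```text
t: 14.8
position: [0.4615, -0.0145, 0.046]
tcp_rot: [0.671, 0.741, -0.001, -0.001]
contact_force: [-10.6, -2.4, 6.5]
width: -0.001
finger_force: 5.2
```

Call:
send_rows(
  series=[
    {"x": 0,"y": -0.005,"z": 0,"spin": 0},
    {"x": 0,"y": -0.02,"z": 0,"spin": 0},
    {"x": 0,"y": -0.02,"z": -0.01,"spin": 0},
    {"x": 0,"y": 0,"z": -0.03,"spin": 0},
    {"x": 0,"y": 0,"z": -0.04,"spin": 0},
    {"x": 0,"y": 0,"z": -0.035,"spin": 0},
    {"x": 0,"y": 0,"z": 0,"spin": -0.17},
    {"x": 0,"y": 0,"z": 0,"spin": -0.175},
    {"x": 0,"y": 0,"z": 0,"spin": -0.175},
    {"x": 0,"y": 0,"z": 0,"spin": -0.175},
    {"x": 0,"y": 0,"z": 0,"spin": -0.175},
    {"x": 0,"y": 0,"z": 0,"spin": -0.175},
  ],
)

```text
t: 16.3
position: [0.4183, -0.0189, 0.1615]
tcp_rot: [0.209, 0.978, 0.0, 0.0]
contact_force: [0.2, -0.3, -0.1]
width: -0.002
finger_force: 0.0
```

Call:
send_rows(
  series=[
    {"x": 0,"y": 0,"z": 0,"spin": -0.175},
    {"x": 0,"y": 0,"z": 0,"spin": -0.175},
    {"x": 0,"y": 0,"z": 0,"spin": -0.175},
    {"x": 0,"y": 0,"z": 0,"spin": 0},
  ],
  jaw=-0.35,
)

```text
t: 16.8
position: [0.4182, -0.0189, 0.1614]
tcp_rot: [-0.049, 0.999, -0.0, 0.0]
contact_force: [-0.9, -0.8, 0.2]
width: 0.322
finger_force: 0.0
```

```bash
python3 -c "
from h import *
prof('scene8',-.037,.03,.05)
for n in('scene8','top8'):
  if n=='top8':shot('top',n)
  W=cloud(n[:-1],np.load(n+'.npz')['d']).reshape(-1,3)
  k=(abs(W[:,0]-.46)<.03)&(abs(W[:,1]+.072)<.03)&(W[:,2]>.08)&(W[:,2]<.105)
  if k.any():
    L=np.array([w2c(q) for q in W[k]]);print(n,k.sum(),L.min(0),L.max(0),W[k,2].max())
go(*c2w(-.154,-.056),.088)"
```

```text
-0.13 21 [-0.011 -0.002] 0.058
-0.12 9 [-0.008  0.   ] 0.059
-0.09 17 [-0.011 -0.001] 0.056
-0.08 21 [-0.013 -0.006] 0.056
-0.07 44 [-0.019 -0.006] 0.062
-0.06 91 [-0.025 -0.008] 0.07
-0.05 49 [-0.029 -0.014] 0.072
-0.04 46 [-0.028 -0.015] 0.072
-0.03 56 [-0.03  -0.015] 0.073
-0.02 51 [-0.029 -0.019] 0.072
-0.01 47 [-0.028 -0.015] 0.072
0.0 50 [-0.03  -0.017] 0.072
0.01 46 [-0.03  -0.016] 0.072
0.02 52 [-0.03  -0.018] 0.072
0.03 46 [-0.029 -0.016] 0.072
0.04 42 [-0.028 -0.015] 0.072
0.05 33 [-0.03  -0.018] 0.071
scene8 58 [-0.15917707 -0.06137295] [-0.14537391 -0.04650989] 0.10001373534333069
t 16.9 pos [ 0.4181 -0.0189  0.1614] cradle [-0.1874  0.0013] yaw 1.6647 q [-0.05  0.08 -0.39  1.1   0.   -0.14] F [ 0.9  0.2 -0.2]
shift x,y,z -0.0337 -0.0572 0.0734
```

Call:
send_rows(
  series=[
    {"x": -0.007,"y": -0.012,"z": 0,"spin": 0},
    {"x": -0.014,"y": -0.022,"z": 0,"spin": 0},
    {"x": -0.0135,"y": -0.022,"z": 0,"spin": 0},
    {"x": 0,"y": 0,"z": 0,"spin": 0},
  ],
)

```text
t: 17.4
position: [0.4588, -0.0728, 0.1611]
tcp_rot: [-0.047, 0.999, -0.0, 0.0]
contact_force: [0.1, 0.2, 0.2]
width: 0.324
finger_force: 0.0
```

```bash
python3 -c "
from h import *
go(*c2w(-.153,-.055),.088)
shot('scene','scene9')
W=cloud('scene',np.load('scene9.npz')['d']).reshape(-1,3)
L=np.array([[*w2c(q),q[2]] for q in W if abs(q[0]-.46)<.08 and abs(q[1]+.07)<.07 and .075<q[2]<.21])
for z in np.arange(.08,.21,.01):
  m=abs(L[:,2]-z)<.005
  if m.any():print('grip',z.round(2),m.sum(),L[m].min(0).round(3),L[m].max(0).round(3))
t=cv2.imread('pics/scene9.png')[150:260,260:400];cv2.imwrite('pics/c9.png',cv2.resize(t,(700,550)))"
```

```text
t 17.4 pos [ 0.4588 -0.0728  0.1611] cradle [-0.1522 -0.0563] yaw 1.6656 q [-0.16  0.17 -0.29  1.11 -0.   -0.25] F [0.1 0.2 0.2]
shift x,y,z 0.0008 0.0013 0.0731
grip 0.08 21 [-0.158 -0.062  0.075] [-0.146 -0.049  0.085]
grip 0.09 24 [-0.159 -0.061  0.085] [-0.146 -0.05   0.095]
grip 0.1 23 [-0.16  -0.061  0.096] [-0.148 -0.047  0.102]
grip 0.15 16 [-0.162 -0.079  0.151] [-0.144 -0.041  0.155]
grip 0.16 71 [-0.164 -0.086  0.155] [-0.14  -0.038  0.165]
grip 0.17 85 [-0.165 -0.086  0.165] [-0.142 -0.036  0.175]
grip 0.18 92 [-0.164 -0.087  0.175] [-0.141 -0.03   0.185]
grip 0.19 68 [-0.164 -0.088  0.185] [-0.138 -0.028  0.195]
grip 0.2 128 [-0.166 -0.104  0.195] [-0.139 -0.009  0.205]
```

View pics/c9.png

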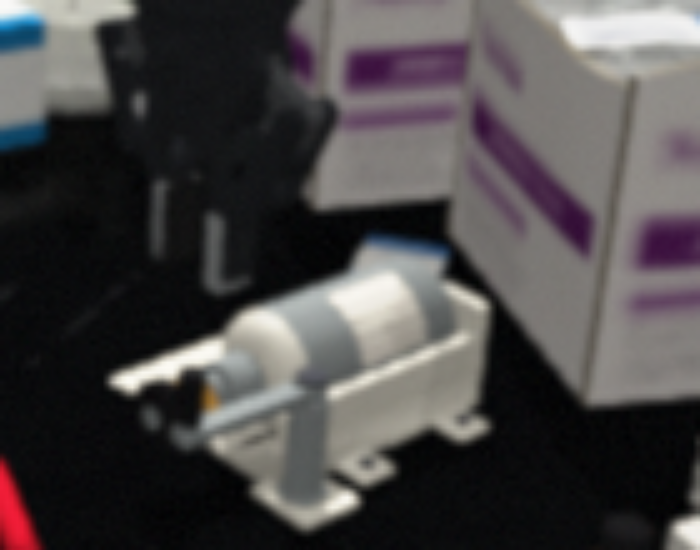

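Call:
send_rows(
  series=[
    {"x": 0,"y": 0,"z": 0.015,"spin": 0},
    {"x": 0,"y": 0.001,"z": 0.02,"spin": 0},
    {"x": 0,"y": 0,"z": 0.02,"spin": 0},
    {"x": 0,"y": 0,"z": 0.01,"spin": 0},
    {"x": 0,"y": 0,"z": 0.006,"spin": 0},
    {"x": 0,"y": 0,"z": 0,"spin": 0},
  ],
)

```text
t: 18.2
position: [0.4576, -0.0701, 0.0902]
tcp_rot: [-0.049, 0.999, 0.0, -0.0]
contact_force: [0.3, 0.4, 0.2]
width: 0.326
finger_force: 0.0
```

```bash
python3 -c "
from h import *
go(*c2w(-.154,-.056),.088)"
```

```text
t 18.2 pos [ 0.4576 -0.0701  0.0902] cradle [-0.1532 -0.0535] yaw 1.6691 q [-0.15  0.22 -0.41  0.94 -0.   -0.25] F [0.3 0.4 0.2]
shift x,y,z 0.0008 -0.0025 0.0022
```

Call:
send_rows(
  series=[
    {"x": 0,"y": 0.003,"z": 0,"spin": 0},
    {"x": -0.001,"y": 0.0097,"z": 0,"spin": 0.131},
    {"x": -0.0012,"y": 0.0097,"z": 0,"spin": 0.131},
    {"x": -0.0013,"y": 0.0097,"z": 0,"spin": 0.131},
    {"x": -0.0013,"y": 0.0097,"z": 0,"spin": 0.131},
    {"x": -0.0013,"y": 0.0097,"z": 0,"spin": 0.131},
    {"x": -0.0013,"y": 0.0097,"z": 0,"spin": 0.131},
    {"x": 0,"y": 0,"z": 0,"spin": 0},
  ],
)

```text
t: 19.2
position: [0.4778, -0.0133, 0.0907]
tcp_rot: [0.337, 0.942, 0.0, 0.0]
contact_force: [0.4, 0.6, -0.4]
width: 0.323
finger_force: 0.0
```

```bash
python3 -c "
from h import *
go(*c2w(-.132,-.004),.09)"
```

```text
t 19.2 pos [ 0.4778 -0.0133  0.0907] cradle [-0.1275  0.0011] yaw 0.8844 q [-0.03  0.25 -0.38  0.94  0.    0.66] F [ 0.4  0.6 -0.4]
shift x,y,z -0.0004 -0.0067 0.0007
```

Call:
send_rows(
  series=[
    {"x": -0.0013,"y": 0.0097,"z": 0,"spin": 0.131},
    {"x": -0.0013,"y": 0.0097,"z": 0,"spin": 0.131},
    {"x": -0.0013,"y": 0.0097,"z": 0,"spin": 0.131},
    {"x": -0.0013,"y": 0.0097,"z": 0,"spin": 0.131},
    {"x": -0.0013,"y": 0.0097,"z": 0,"spin": 0.131},
    {"x": -0.0013,"y": 0.0097,"z": 0,"spin": 0.131},
    {"x": 0,"y": 0,"z": 0,"spin": 0},
  ],
)

```text
t: 20.08
position: [0.5298, 0.0096, 0.0904]
tcp_rot: [0.671, 0.742, 0.0, 0.0]
contact_force: [-0.7, -0.3, -0.5]
width: 0.324
finger_force: 0.0
```

```bash
python3 -c "
from h import *
go(*c2w(-.08,.018),.09)
shot('scene','scene10')
W=cloud('scene',np.load('scene10.npz')['d']).reshape(-1,3)
L=np.array([[*w2c(q),q[2]] for q in W if abs(q[0]-.52)<.05 and abs(q[1])<.1 and .078<q[2]<.1])
print(len(L),L.min(0),L.max(0))
t=cv2.imread('pics/scene10.png')[150:260,260:400];cv2.imwrite('pics/c10.png',cv2.resize(t,(700,550)))"
```

```text
t 20.07 pos [0.5298 0.0096 0.0904] cradle [-0.0735  0.0187] yaw 0.1003 q [ 0.02  0.35 -0.24  0.98 -0.    1.49] F [-0.7 -0.3 -0.5]
shift x,y,z -0.0007 -0.0065 0.0004
117 [-0.10263359  0.00476084  0.0782615 ] [-0.04400378  0.02936745  0.09971141]
```

View pics/c10.png

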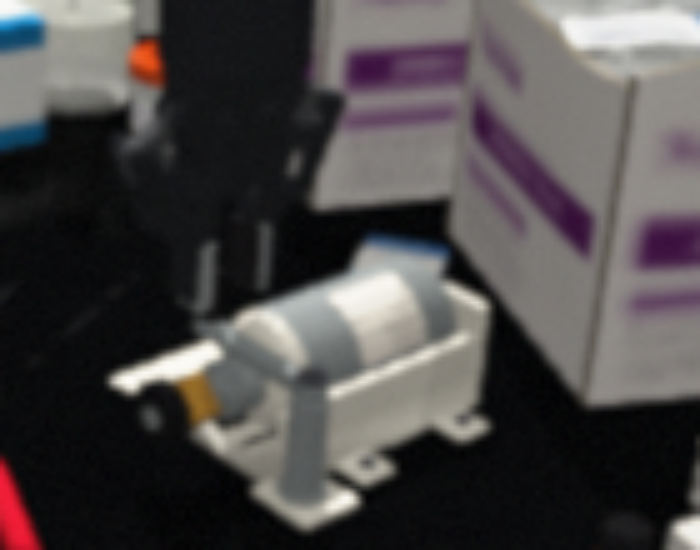

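The bar now crosses the neck, with the fingers still around the knob. I'll press it onto the stop.

Call:
send_rows(
  series=[
    {"x": 0,"y": 0.0015,"z": 0,"spin": 0},
    {"x": 0,"y": 0.0015,"z": 0,"spin": 0},
  ],
)

```text
t: 20.38
position: [0.532, 0.0099, 0.0903]
tcp_rot: [0.671, 0.741, -0.0, -0.0]
contact_force: [-9.4, -1.1, 3.0]
width: 0.325
finger_force: 4.2
```

Call:
send_rows(
  series=[
    {"x": 0,"y": 0.0015,"z": 0,"spin": 0},
    {"x": 0,"y": 0,"z": 0,"spin": 0},
  ],
)

```text
t: 20.62
position: [0.5322, 0.01, 0.09]
tcp_rot: [0.672, 0.741, -0.001, -0.001]
contact_force: [-12.2, -1.4, 7.8]
width: 0.324
finger_force: 6.2
```

Call:
send_rows(
  series=[
    {"x": 0,"y": 0.0015,"z": 0,"spin": 0},
    {"x": 0,"y": 0,"z": 0,"spin": 0},
  ],
)

```text
t: 20.88
position: [0.5324, 0.0101, 0.0898]
tcp_rot: [0.672, 0.741, -0.002, -0.002]
contact_force: [-20.9, -1.5, 14.3]
width: 0.331
finger_force: 10.3
```

Call:
send_rows(
  series=[
    {"x": 0,"y": -0.006,"z": 0,"spin": 0},
    {"x": 0,"y": -0.003,"z": 0,"spin": 0},
    {"x": 0,"y": 0,"z": 0,"spin": 0},
  ],
)

```text
t: 21.25
position: [0.5267, 0.0094, 0.0905]
tcp_rot: [0.672, 0.741, 0.0, 0.0]
contact_force: [0.4, 0.0, 0.2]
width: 0.327
finger_force: 0.0
```

Call:
send_rows(
  series=[
    {"x": 0,"y": 0,"z": -0.01,"spin": 0},
    {"x": 0,"y": 0,"z": -0.02,"spin": 0},
    {"x": 0,"y": 0,"z": -0.03,"spin": 0},
    {"x": 0,"y": 0,"z": -0.04,"spin": 0},
    {"x": 0.02,"y": -0.03,"z": -0.03,"spin": 0},
    {"x": 0.03,"y": -0.04,"z": 0,"spin": 0},
    {"x": 0.04,"y": -0.04,"z": 0,"spin": 0},
    {"x": 0.04,"y": -0.04,"z": 0,"spin": 0},
    {"x": 0.03,"y": 0,"z": 0,"spin": 0},
    {"x": 0,"y": 0,"z": 0,"spin": 0},
  ],
)

```text
t: 22.5
position: [0.3616, 0.1557, 0.2212]
tcp_rot: [0.671, 0.742, 0.001, 0.0]
contact_force: [-0.2, -0.4, 0.0]
width: 0.327
finger_force: 0.0
```

```bash
python3 -c "
from h import *
go(*c2w(-.08,.018),.09)
shot('scene','scene11');shot('top','top11')
for n in('scene','top'):
  W=cloud(n,np.load(n+'11.npz')['d']).reshape(-1,3)
  L=np.array([[*w2c(q),q[2]] for q in W if abs(q[0]-.52)<.06 and abs(q[1])<.08 and .082<q[2]<.104])
  if len(L):print(n,len(L),L.min(0),L.max(0))
look('top12',(*CR,CY),.041)
t=cv2.imread('pics/top11.png')[130:290,170:360];s=cv2.imread('pics/scene11.png')[150:280,240:400]
cv2.imwrite('pics/c11.png',np.hstack([cv2.resize(t,(400,340)),cv2.resize(s,(400,340))]))"
```

```text
t 22.5 pos [0.3616 0.1557 0.2212] cradle [-0.2266  0.1806] yaw 0.1 q [ 0.41 -0.   -0.32  1.25  0.    1.88] F [-0.2 -0.4  0. ]
shift x,y,z -0.1629 0.1463 0.1312
scene 46 [-0.08663153  0.00998698  0.0820407 ] [-0.07412621  0.0238493   0.09984932]
top 29 [-0.08440346  0.01114258  0.08435799] [-0.07180441  0.02283943  0.10228847]
cyl world [0.7077 0.0072] yaw 0.105 cradle [ 0.1033 -0.001 ] rel yaw 0.007 z 0.0405 n 1339 body [-0.084  0.157]
```

View pics/c11.png

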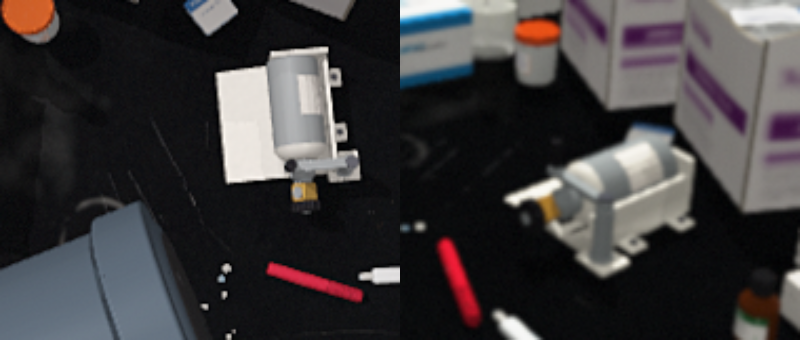

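The cylinder lies against the foot plate, the knob is at (-0.079, 0.017) so the keeper is on its stop, and the hand is clear.

```bash
python3 -c "
from plant import *
print(finish_job())"
```

```text
the job is handed in; nothing more can be done
None
```

I handed the job in; no verdict came back. My last pictures and force readings show the cylinder rolled into the V with its foot against the plate, the keeper fully across the neck, and the hand clear.

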